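# Unbolt and open the vial transit case

## Robot

A 7-joint arm with a two-finger parallel gripper is mounted at the origin on a cart in front of the work surface, level with it; the furniture and walls round the work are solid. World frame = base frame: x ahead of the robot, y to its left, z up, the work surface at z = 0. Lengths are in m, angles in rad, forces in N, time in s.
With the tool pointing down it reaches from about 0.425 to 0.875 m from the base axis. Payload 4.7 kg.
Tool frame: the origin (TCP) lies at the very end of the fingers, on their centre line; the grasp point (between the pads) lies 19 mm behind it (pinch_z is the distance from the TCP to the grasp point, in m); z points along the fingers, x is the direction in which the jaws open and shut, and the axes are right-handed (so a half turn about z gives the same grasp; the last joint's range is limited). The gripper opens to 87 mm and grips with 3 to 60 N. Pads are 19 mm wide; open, the fingers measure 117 mm over their backs; the gripper's body (75 mm by 190 mm) begins 51 mm behind the grasp point.
Start: joints at [-1.317, 0.321, -0.07, 1.45, 0.023, 1.371, -0.057], TCP at [0.154, 0.631, 0.187] pointing down, gripper open.
Joint ranges: [-2.86, 2.86], [-0.3, 2.09], [-1.38, 1.24], [0.06, 2.45], [-1.56, 4.7], [0.09, 2.05], [-2.69, 2.69]. Speed limits (rad/s): [2.57, 2.57, 3.14, 3.14, 3.14, 3.14, 3.14].

## Interface

Orientations are given as a rotation vector (axis times angle).
In Python, from plant import * gives the robot as it stands. Calls block until the motion is done:
- move_to(position, orientation): joint-space move of the TCP to a pose.
- move_straight(position, orientation=None, max_speed=0.15, f_stop=None): straight line of the TCP; orientation=None keeps the orientation; max_speed is the mean speed in m/s. With f_stop (N) it stops when the force on the tool has changed by that much, and returns True; else False.
- set_joints(angles): joint-space move.
- open_jaws() and grab(): open the fingers fully, or close them until they stop; the grip force is fixed at half the most.
- hold(seconds).
- inverse_kinematics(position, orientation): joint angles nearest the present ones, or None.
- state(): the state.
- snapshot(name): name is "scene" or "top" or "wrist"; returns the picture (400x640x3 uint8, red, green, blue); there is no depth.
- camera_params(name): a dict with "vfov" (degrees; the focal length in pixels is half the picture's height over the tangent of half this angle, whatever the lens; pixels are square), "cx", "cy" (the principal point, pixels), "R" (3x3) and "t" (3): a world point X has camera coordinates R X + t; the wrist camera has in their place "tool_from_camera" (4x4, takes a point from camera to tool coordinates, whose origin is the TCP and whose axes are the tool frame's). Camera axes: x right, y down, z forward; pixel columns grow to the right and rows downward; lengths in m; the calibration is good to about 2 mm. A picture is of the moment at which its call begins: read the wrist's pose just before it. camera_params takes no time and is no camera call.
A pose or a line that the arm cannot do raises IKError and nothing moves.
- sign_off(): hands the job in, once; it reports no verdict.
Trained networks look in the newest picture that a camera, given by its name, has taken for a name from the list of things; names that differ only in an ending like _2 or _b are one class to them, and where a whole thing is asked for, a point or a joint stands for the part that bears it (a point fixed in the world has none). Each returns a list of dicts, best first, with "confidence" (0 to 1); they miss things now and then, are a little off and sometimes report something else, mostly with a low value. They report only what shows in the picture. A call takes as long as a camera call.
- look_for(camera, name): "xyz" ([x, y, z] in m, in world coordinates, good to about 4 mm: the middle of the surface that is visible of it).
The state is a dict: "clock": time; "joint_positions": joint angles; "joint_velocities": joint speeds; "joint_efforts": joint torques, N m; "eef_pos": TCP position; "ee_rot": TCP orientation; "wrist_force": force on the tool from outside, world axes, zero at the start; "moment": the same for the moment, N m; "gripper_width": finger opening in m.
Only numpy, scipy, OpenCV 4.12 (cv2) and the standard library are available. Lean on these libraries where they do the work, as an engineer would, in place of code of your own. Each camera call takes 0.05 s, during which the arm holds its last target.

## Task

Unbolt and open the culture-vial transit case: press the bolt's spring catch down with one fingertip and, while holding it down, slide the bolt fully back with the other, then let go so that the catch springs up again and keeps the bolt back. Then push the clear cover fully open to its stop. Pick nothing up, and leave the things around the case where they stand.

Things in the scene. Friction and masses are not known exactly. Their poses are not given: they have to be found in the camera images.
- case: Grey transit case, 172 x 170 mm, fixed firmly; origin at the centre of its underside. +x: the way the cover opens (roughly away from the robot); +y: towards the bolt's keeper (roughly left). A clear cover slides in two rails; its upper face is 92 mm above the bench, the rails along its y sides 97 mm. At the start the cover is shut and bolted. Bolt and catch are mounted on the cover.
- catch: Spring catch: ribbed flat push plate, 42 mm along y, 26 mm along x; origin at the centre of its top, 124 mm above the bench when up. Goes straight down 8 mm, 4 N rising to 7 N, alike wherever it is pressed; a fingertip may slide along it. Up, it blocks the bolt; from 3.5 mm down the bolt is free. With the bolt fully back and the catch released it springs fully up and holds the bolt.
- knob (a point): Centre of the top of the bolt's knob, an upright steel cylinder 14 mm across, 28 mm tall, top 136 mm above the bench. With the bolt home it is 69 mm from the catch plate's centre, along case +y. For 45 mm past the knob (+y) nothing is higher than 112.5 mm, and the catch plate fully down is at 116 mm, so both fingertips can work at one height.
- bolt (a joint): Travel of the bolt in m: 0 home in the keeper, 0.024 fully back at its stop. It slides along case -y, towards the catch plate, with 1.5 N of friction and stays where left. The cover is free only with the bolt more than 0.018 back.
- cover (a joint): Travel of the cover in m along case +x: 0 shut, 0.08 fully open at its stop; 2 N of friction, stays where left. Bolt, catch and ledge travel with it.
- ledge (a point): Middle of the upper edge of the push ledge on the cover's robot side: 110 mm long along y, 18 mm high (top 110 mm above the bench), an upright face towards the robot (-x) through this point, sloping off behind. Push on the upright face towards +x. For 20 mm before it (-x) nothing is higher than 94 mm.
- vial_near: Bystander: loose glass vial with screw cap, 72 mm tall, standing on the bench left of the case; origin at its underside.
- amber_bottle: Bystander: loose amber bottle with black cap, 38 mm in diameter, 68 mm tall; origin at its underside.
- forceps: Bystander: loose steel forceps, 115 mm long (its y axis), lying on the bench; origin at its underside.
- side_pane_right: Fixed glass guard right of the work: an upright pane about 6 mm thick and 0.5 m tall, parallel to the world x axis, reaching from 0.25 m before its origin (towards the robot) to 0.25 m behind it. Pass over it or round its near edge.
- stereo_microscope: Fixed stereo microscope left of the work, about 0.35 m tall, base 210 mm wide and 300 mm deep; its eyepieces point to the robot. Origin under the middle of its base. Keep clear.

How it is judged:
On the way:
1. the bolt is drawn out of the keeper while a fingertip holds the catch down (value of joint bolt above 0.019 m and value of joint cover below 0.03 m and contact force between the fingers and catch above 1 N), for 0.05 s.
At the end, for the whole second after the job is handed in: The bolt is drawn back at least 21.5 of 24 mm, its catch is up again (within 2 mm), the cover is pushed open at least 75 of 80 mm and at rest, and the bystanders are where they stood (value of joint bolt above 0.0215 m and z of catch in the frame of case above 0.122 m and value of joint cover above 0.075 m and velocity of joint cover between -0.005 and 0.005 m/s); the robot touches nothing.
It fails at once if the vial was moved more than 15 mm or lifted (distance of vial_near from where it was at the start of the episode above 0.015 m).
It fails at once if the amber bottle was moved more than 15 mm or lifted (distance of amber_bottle from where it was at the start of the episode above 0.015 m).
It fails at once if the forceps were moved more than 15 mm or lifted (distance of forceps from where it was at the start of the episode above 0.015 m).
It also fails if it takes over 51 s, if anything falls off the work surface, if the arm or the gripper's body presses on something with over 40 N, if the wrist force passes 120 N, or if a joint passes its speed limit or range.

## Working session

There is one attempt and no reset: what is moved stays moved. The work goes in short steps, each a Python script; the robot and the scene stay as the last script left them, time stands still between calls to the robot, and variables do not carry over. Pictures are saved under pics/ and viewed, and the job is handed in when it is done.

```bash
ls; mkdir -p pics; python3 - <<'E'
from plant import *
import cv2
s=state(); print({k:s[k] for k in ('clock','eef_pos','ee_rot','gripper_width','wrist_force')})
for c in ('scene','top'):
    im=snapshot(c); cv2.imwrite(f'pics/{c}0.png',im[:,:,::-1]); 
    for n in ('catch','knob','ledge','case','vial_near','amber_bottle','forceps'):
        r=look_for(c,n)
        print(c,n,[(d['xyz'],round(d['confidence'],2)) for d in r[:2]])
print(camera_params('top'))
E
```

```text
pics
{'clock': 0.0, 'eef_pos': array([0.15429861, 0.63073227, 0.18553332]), 'ee_rot': array([ 2.47012003e+00,  1.93899309e+00, -2.33384534e-03]), 'gripper_width': 0.08699621706950647, 'wrist_force': array([-0.14232505,  0.65783725,  0.41845801])}
scene catch [([0.4867, 0.0407, 0.1236], 0.44)]
scene knob [([0.5016, 0.1058, 0.1172], 0.48)]
scene ledge [([0.4933, 0.074, 0.092], 0.61), ([0.5014, 0.1029, 0.1146], 0.36)]
scene case [([0.4824, 0.0521, 0.093], 0.55)]
scene vial_near []
scene amber_bottle [([0.3797, 0.2671, 0.0426], 0.53)]
scene forceps []
top catch [([0.4908, 0.045, 0.1257], 0.55)]
top knob []
top ledge [([0.5011, 0.0748, 0.0943], 0.88)]
top case [([0.4946, 0.0746, 0.0915], 0.87)]
top vial_near [([0.5818, 0.2521, 0.0683], 0.41)]
top amber_bottle [([0.3779, 0.2711, 0.0623], 0.53)]
top forceps []
{'vfov': 52.317227909121094, 'cx': 325.84787709012153, 'cy': 198.0710899798573, 'R': array([[-0.08600824, -0.99627253, -0.00660462],
       [-0.97304002,  0.0854228 , -0.21423368],
       [ 0.21399931, -0.0119993 , -0.97676011]]), 't': array([0.12387491, 0.5186768 , 1.08223155])}
```

```bash
python3 - <<'E'
import cv2
a=cv2.imread('pics/top0.png'); print(a.shape)
cv2.imwrite('pics/top0c.png',cv2.resize(a[100:280,200:440],None,fx=3.33,fy=3.33,interpolation=cv2.INTER_CUBIC))
E
```

```text
(400, 640, 3)
```

View pics/scene0.png

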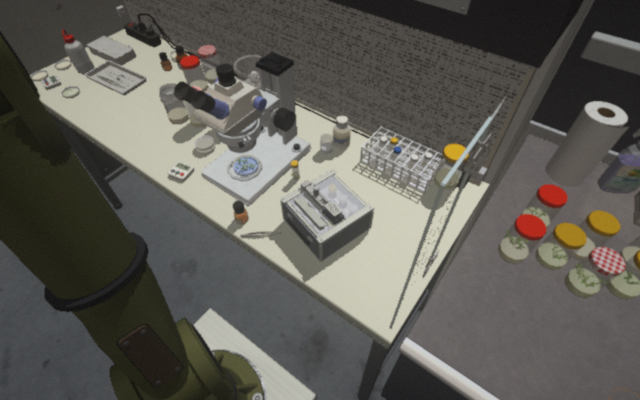

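View pics/top0.png

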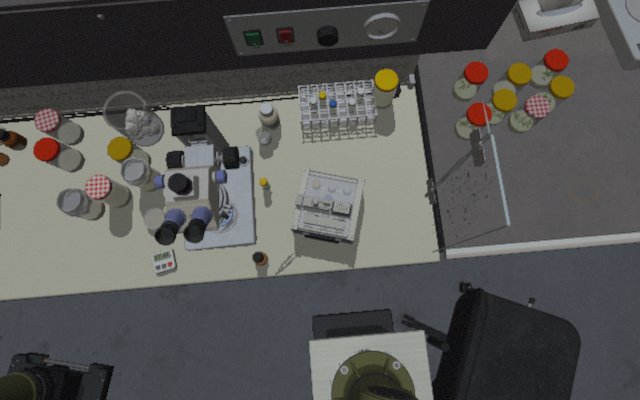

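View pics/top0c.png

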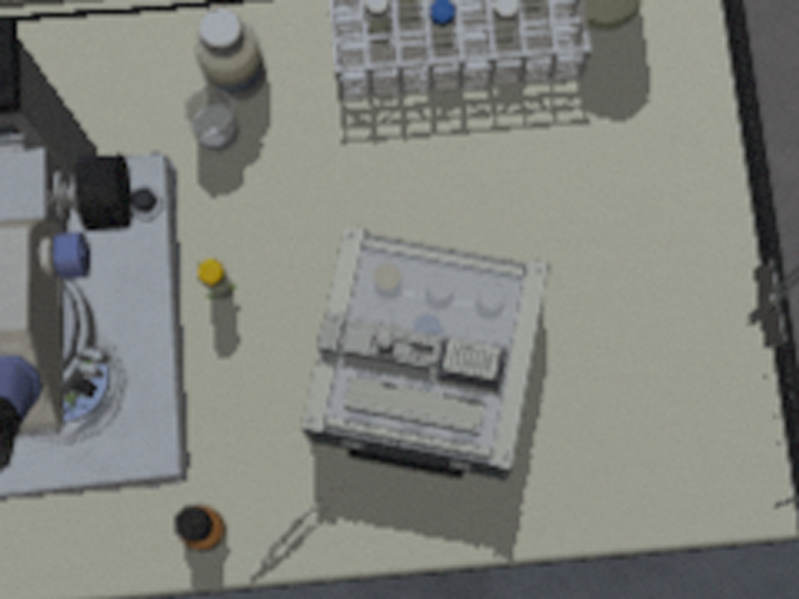

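```bash
cat > h.py <<'E'
import numpy as np, cv2
from scipy.spatial.transform import Rotation as Rn
def ray(cam,px):
    f=200/np.tan(np.radians(cam['vfov'])/2)
    d=np.array([(px[0]-cam['cx'])/f,(px[1]-cam['cy'])/f,1.])
    return -cam['R'].T@cam['t'], cam['R'].T@d
def at_z(cam,px,z):
    o,d=ray(cam,px); return o+d*(z-o[2])/d[2]
def wristcam(cp,s):
    T=np.eye(4);T[:3,:3]=Rn.from_rotvec(s['ee_rot']).as_matrix();T[:3,3]=s['eef_pos']
    M=np.linalg.inv(T@np.array(cp['tool_from_camera']))
    return dict(vfov=cp['vfov'],cx=cp['cx'],cy=cp['cy'],R=M[:3,:3],t=M[:3,3])
def proj(cam,X):
    f=200/np.tan(np.radians(cam['vfov'])/2); c=cam['R']@np.asarray(X)+cam['t']
    return np.array([f*c[0]/c[2]+cam['cx'],f*c[1]/c[2]+cam['cy']])
def down(psi): # tool z down, tool x at world angle psi
    x=np.array([np.cos(psi),np.sin(psi),0]);z=np.array([0,0,-1.]);y=np.cross(z,x)
    return Rn.from_matrix(np.c_[x,y,z]).as_rotvec()
E
python3 - <<'E'
from plant import *
from h import *
cam=camera_params('top')
f=lambda x,y:(200+x/3.33,100+y/3.33)
P=[at_z(cam,f(*p),.097) for p in [(355,232),(547,265),(508,468),(310,428)]]
for p in P: print(p.round(4))
c=np.mean(P,0);print('c',c)
for i in range(4):
    d=P[(i+1)%4]-P[i];print(np.linalg.norm(d),np.degrees(np.arctan2(d[1],d[0])))
for n,p,z in [('vial',(212,272),.072),('amber',(195,525),.068),('forc1',(258,577),.005),('forc2',(318,512),.005),('plate',(470,358),.124),('ledgeL',(345,395),.11),('ledgeR',(487,428),.11),('micR',(180,475),.02)]:
    print(n,at_z(cam,f(*p),z).round(3))
s=state();print(Rn.from_rotvec(s['ee_rot']).as_matrix().round(2))
print(camera_params('wrist'))
for psi in (90,80,70,100,-90,-110):
  for z in(.16,.3,.5):
    q=inverse_kinematics([.49,.07,z],down(np.radians(psi)));print(psi,z,None if q is None else np.round(q,2))
for p in ([.154,.631,.45],[.12,.5,.5],[.45,.2,.5],[.154,.631,.3]):
    q=inverse_kinematics(p,down(np.radians(90)));print(p,None if q is None else np.round(q,2))
    q=inverse_kinematics(p,s['ee_rot']);print(p,None if q is None else np.round(q,2))
E
```

```text
[0.6025 0.1246 0.097 ]
[ 0.5608 -0.0296  0.097 ]
[0.3984 0.0187 0.097 ]
[0.4438 0.1726 0.097 ]
c [0.50137726 0.07156195 0.097     ]
0.1597397817023145 -105.15188932044413
0.169458449976036 163.42868998383383
0.16047307241318662 73.55780241108491
0.16586498956931717 -16.84140736703576
vial [0.586 0.247 0.072]
amber [0.378 0.273 0.068]
forc1 [0.335 0.232 0.005]
forc2 [0.385 0.178 0.005]
plate [0.484 0.042 0.124]
ledgeL [0.466 0.142 0.11 ]
ledgeR [0.43  0.033 0.11 ]
micR [0.425 0.291 0.02 ]
[[ 0.24  0.97  0.  ]
 [ 0.97 -0.24  0.  ]
 [ 0.    0.   -1.  ]]
{'vfov': 62.07885256289409, 'cx': 318.2981168658536, 'cy': 194.6551492949406, 'tool_from_camera': array([[ 9.99998594e-01,  4.11305090e-04, -1.62579869e-03,
        -2.64136992e-04],
       [ 1.77283137e-05,  9.66810547e-01,  2.55494356e-01,
        -7.00179099e-02],
       [ 1.67692545e-03, -2.55494026e-01,  9.66809180e-01,
        -1.98602874e-01],
       [ 0.00000000e+00,  0.00000000e+00,  0.00000000e+00,
         1.00000000e+00]])}
90 0.16 [-0.74 -0.01  0.54  1.88  0.    1.27  1.38]
90 0.3 [-0.77 -0.07  0.55  1.65  0.04  1.55  1.35]

[... 634 characters left out ...]
7  0.02  0.6   1.18 -0.01  1.94 -1.75]
-110 0.16 [-0.5  -0.    0.3   1.87  0.    1.27 -2.11]
-110 0.3 [ 0.66 -0.02 -0.83  1.61 -0.02  1.55 -2.09]
-110 0.5 [-1.2   0.02  1.03  1.19 -0.01  1.94 -2.09]
[0.154, 0.631, 0.45] [-1.32  0.36 -0.09  0.88  0.03  1.9   0.18]
[0.154, 0.631, 0.45] [-1.34  0.36 -0.06  0.88  0.02  1.9  -0.05]
[0.12, 0.5, 0.5] [-1.29  0.08 -0.11  1.11  0.01  1.95  0.18]
[0.12, 0.5, 0.5] [-1.32  0.08 -0.08  1.11  0.01  1.95 -0.06]
[0.45, 0.2, 0.5] [-0.81  0.02  0.34  1.18 -0.01  1.94  1.11]
[0.45, 0.2, 0.5] [-0.82  0.02  0.36  1.18 -0.01  1.94  0.87]
[0.154, 0.631, 0.3] [-1.3   0.3  -0.1   1.26  0.03  1.59  0.18]
[0.154, 0.631, 0.3] [-1.32  0.3  -0.07  1.26  0.02  1.59 -0.05]
```

```bash
python3 - <<'E'
from plant import *
from h import *
s=state()
move_straight([.154,.631,.42],max_speed=.3)
move_to([.12,.48,.5],s['ee_rot'])
psi=np.radians(74)
move_to([.47,.07,.42],down(psi))
s=state();im=snapshot('wrist');cv2.imwrite('pics/w1.png',im[:,:,::-1])
np.save('w1.npy',np.r_[s['eef_pos'],s['ee_rot']])
for n in ('catch','knob','ledge','case'):
    print(n,[(d['xyz'],round(d['confidence'],2)) for d in look_for('wrist',n)[:2]])
print(s['clock'],s['eef_pos'],s['joint_positions'])
E
```

```text
catch [([0.4878, 0.0437, 0.1239], 0.93)]
knob [([0.5032, 0.0771, 0.0945], 0.56), ([0.5034, 0.1059, 0.1091], 0.46)]
ledge [([0.5012, 0.0709, 0.0963], 0.85)]
case [([0.4963, 0.0792, 0.0948], 0.64)]
4.425 [0.46991018 0.07150686 0.41993881] [-0.90866383 -0.10240529  0.6365702   1.4361307   0.06239759  1.78767661
  1.03282161]
```

View pics/w1.png

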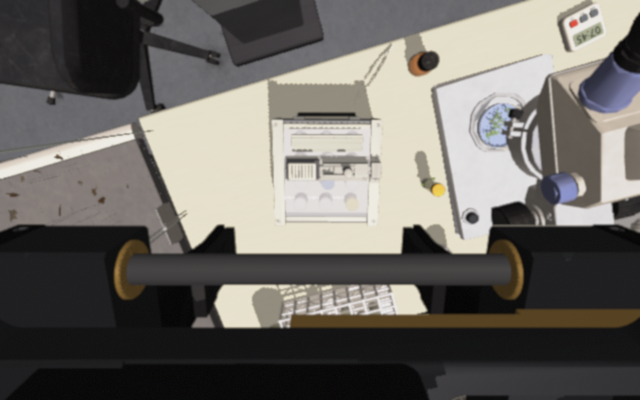

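```bash
python3 - <<'E'
from plant import *
from h import *
psi=np.radians(74)
move_straight([.495,.075,.26],down(psi),max_speed=.25)
s=state();im=snapshot('wrist');cv2.imwrite('pics/w2.png',im[:,:,::-1])
np.save('w2.npy',np.r_[s['eef_pos'],s['ee_rot']])
for n in ('catch','knob','ledge'):
    print(n,[(d['xyz'],round(d['confidence'],2)) for d in look_for('wrist',n)[:2]])
print(s['clock'],s['eef_pos'],s['joint_positions'])
cv2.imwrite('pics/w2c.png',cv2.resize(im[:240,200:460,::-1],None,fx=2.5*1.2,fy=2.5*.96*1.25,interpolation=cv2.INTER_CUBIC)[:600])
print(cv2.imread('pics/w2c.png').shape)
E
```

```text
catch [([0.4886, 0.0422, 0.1252], 0.77), ([0.5864, 0.2414, 0.0611], 0.2)]
knob [([0.5015, 0.1058, 0.1078], 0.81)]
ledge [([0.4974, 0.075, 0.0939], 0.93)]
5.475 [0.49560538 0.07511504 0.26124149] [-0.89111311 -0.05735632  0.6657525   1.71422215  0.03546465  1.47087054
  1.06187094]
(600, 780, 3)
```

View pics/w2.png

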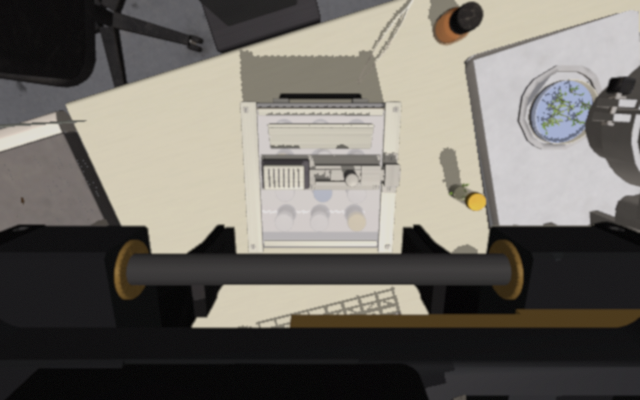

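View pics/w2c.png

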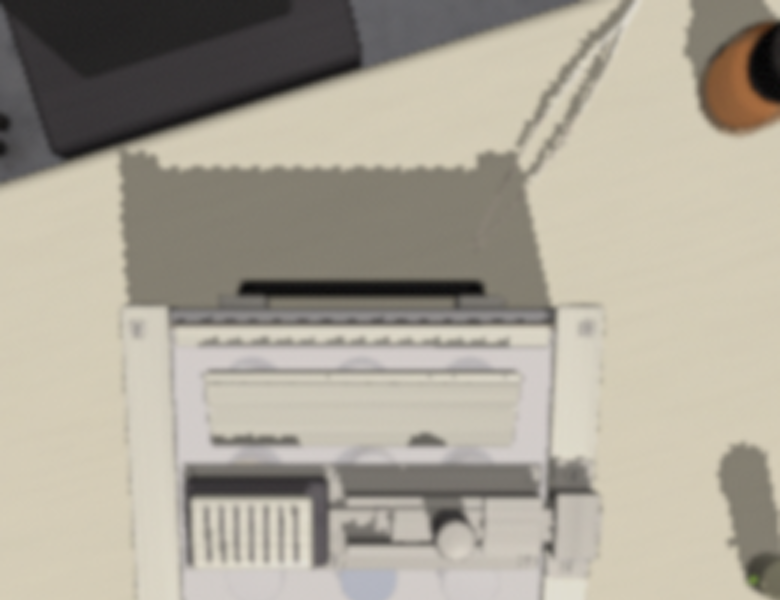

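```bash
python3 - <<'E'
from plant import *
from h import *
a=np.load('w2.npy');cam=wristcam(camera_params('wrist'),dict(eef_pos=a[:3],ee_rot=a[3:]))
f=lambda x,y:(200+x/3,y/3)
def g(n,p,z):
    P=at_z(cam,f(*p),z);print(n,P.round(4));return P
pl=[g('plate',p,.124) for p in [(190,498),(310,498),(312,567),(193,567)]]
c=np.mean(pl,0);print('platec',c)
for i in range(4):
    d=pl[(i+1)%4]-pl[i];print(np.linalg.norm(d).round(4),np.degrees(np.arctan2(d[1],d[0])).round(1))
k=g('knob',(457,541),.136);d=k-c;print('k-c',np.hypot(d[0],d[1]),np.degrees(np.arctan2(d[1],d[0])))
l=[g('ledge',p,.11) for p in [(205,373),(522,373)]];d=l[1]-l[0];print(np.linalg.norm(d),np.degrees(np.arctan2(d[1],d[0])))
r=[g('rail',p,.097) for p in [(123,307),(604,307)]];d=r[1]-r[0];print(np.linalg.norm(d),np.degrees(np.arctan2(d[1],d[0])))
L=np.mean(l,0)-c;u=np.array([np.cos(np.radians(-16)),np.sin(np.radians(-16))]);v=np.array([-u[1],u[0]]);print('ledge rel catch in case',L[:2]@u,L[:2]@v)
E
```

```text
plate [0.469  0.0236 0.124 ]
plate [0.4803 0.0629 0.124 ]
plate [0.5037 0.0566 0.124 ]
plate [0.4923 0.0169 0.124 ]
platec [0.48633706 0.03996513 0.124     ]
0.0409 74.0
0.0242 -15.0
0.0413 -106.0
0.0242 164.0
knob [0.5057 0.1068 0.136 ]
k-c 0.06955370006614793 73.81171980558481
ledge [0.4309 0.0393 0.11  ]
ledge [0.4609 0.144  0.11  ]
0.10893487833684 73.99938228072716
rail [0.4015 0.0167 0.097 ]
rail [0.448  0.1788 0.097 ]
0.16862671193690904 73.99672391155622
ledge rel catch in case -0.05310290621038467 0.03857185339318752
```

```bash
python3 - <<'E'
from plant import *
from h import *
R=down(np.radians(74)); p=[.4965,.0751]
open_jaws()
move_straight(p+[.15],R,max_speed=.15)
hold(.2);s=state();print(s['clock'],s['eef_pos'],s['wrist_force'],s['gripper_width'])
im=snapshot('wrist');cv2.imwrite('pics/w3.png',im[:,:,::-1])
for z in (.128,.121,.1175):
    r=move_straight(p+[z],R,max_speed=.06,f_stop=12)
    s=state();print(r,s['clock'],s['eef_pos'],s['wrist_force'],s['gripper_width'])
    if r: break
im=snapshot('scene');cv2.imwrite('pics/s3.png',cv2.resize(im[130:280,250:410,::-1],None,fx=4,fy=4))
E
```

```text
6.975 [0.49719747 0.07530266 0.15094301] [ 0.23356979 -0.03849552 -0.94146164] 0.08702061546025633
False 7.5417 [0.49622237 0.07493224 0.12756992] [-0.30353582  0.85042852  0.15350327] 0.08726908937855861
False 7.8083 [0.49623314 0.07504459 0.12065176] [ 0.55745365 -0.64168875  0.0800801 ] 0.08696281379357688
False 8.0583 [0.49635718 0.07506569 0.1173396 ] [ 0.45625534  0.81865147 -0.64298904] 0.08734812330459858
```

View pics/s3.png

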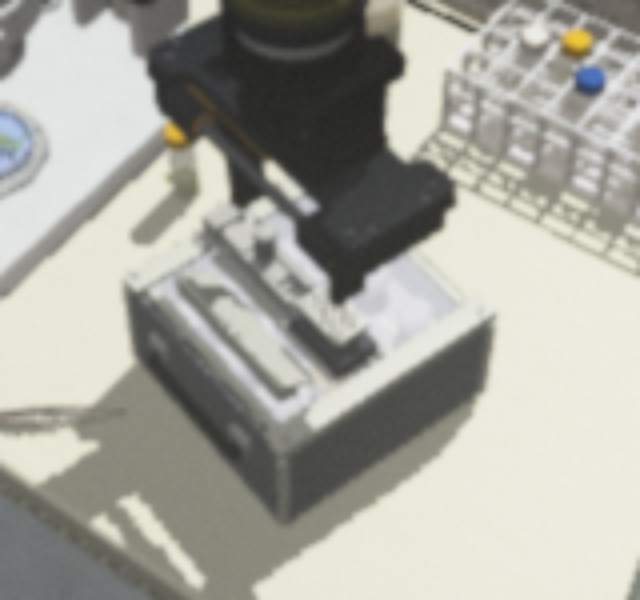

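View pics/w3.png

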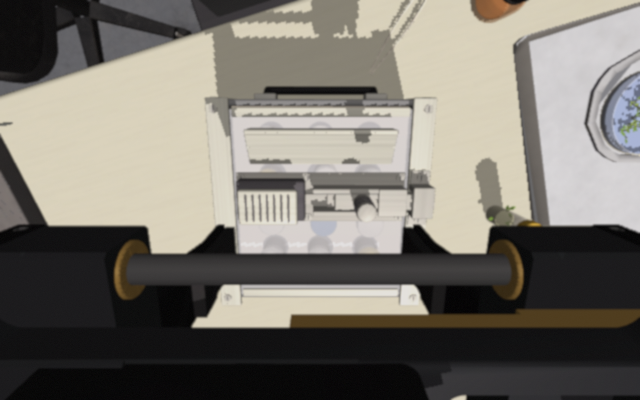

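```bash
python3 - <<'E'
from plant import *
from h import *
s=state();cam=wristcam(camera_params('wrist'),s)
T=Rn.from_rotvec(s['ee_rot']).as_matrix()
for q in ([.0435,0,0],[-.0435,0,0],[-.0435,-.0095,0],[-.0435,.0095,0],[-.051,0,-.05]): print(q,proj(cam,s['eef_pos']+T@np.array(q)))
c2=camera_params('scene')
for n,p in (('plate',[.4863,.04,.124]),('tipL',s['eef_pos']+T@[-.051,0,0]),('tipR',s['eef_pos']+T@[.051,0,0]),('knob',[.5057,.1068,.136])):
  x=proj(c2,p);print(n,np.round(p,3),x.round(1),((x-[250,130])*4).round())
im=snapshot('wrist');cv2.imwrite('pics/w4.png',im[:,:,::-1]);print(T.round(3))
im=snapshot('top');cv2.imwrite('pics/t4.png',cv2.resize(im[140:260,260:400,::-1],None,fx=5,fy=5))
print(s['wrist_force'],state()['wrist_force'])
E
```

```text
[0.0435, 0, 0] [388.16760681 221.49622851]
[-0.0435, 0, 0] [250.41777993 221.42181544]
[-0.0435, -0.0095, 0] [249.62344672 207.02763482]
[-0.0435, 0.0095, 0] [251.19395386 235.48693033]
[-0.051, 0, -0.05] [214.53110918 255.68976228]
plate [0.486 0.04  0.124] [332.4 208. ] [330. 312.]
tipL [0.482 0.026 0.117] [336.1 213.3] [344. 333.]
tipR [0.511 0.124 0.117] [311.1 188. ] [245. 232.]
knob [0.506 0.107 0.136] [315.2 187.6] [261. 230.]
[[ 0.276  0.961 -0.   ]
 [ 0.961 -0.276 -0.   ]
 [-0.    -0.    -1.   ]]
[-0.27925307  0.00929678  0.78874382] [-0.81380216 -0.26973539  0.56752348]
```

View pics/w4.png

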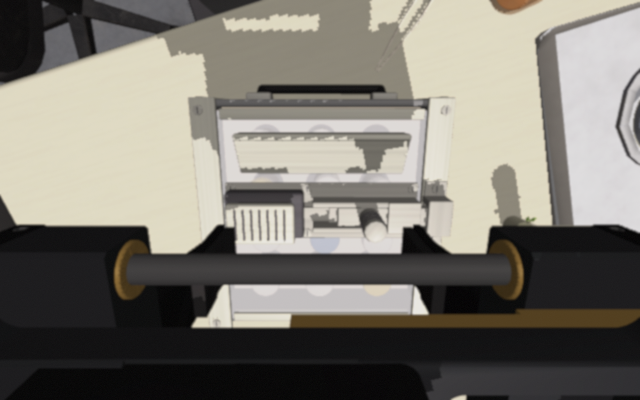

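View pics/t4.png

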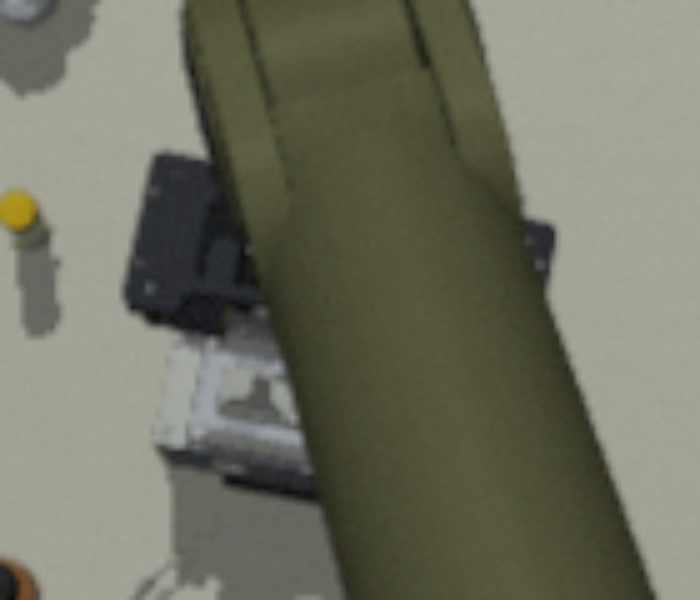

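```bash
python3 - <<'E'
from plant import *
from h import *
s=state();cam=wristcam(camera_params('wrist'),s)
T=Rn.from_rotvec(s['ee_rot']).as_matrix()
a=cv2.imread('pics/w4.png')[170:330,180:460]
a=cv2.resize(a,None,fx=2.8,fy=2.8,interpolation=cv2.INTER_CUBIC)
a=np.clip(a.astype(float)*1.5+25,0,255).astype(np.uint8)
b=cv2.imread('pics/s3.png').copy()
c2=camera_params('scene')
for z,col in ((0,(0,0,255)),(-.01,(0,255,0)),(-.02,(255,0,0))):
  for sx in(-1,1):
    Q=[s['eef_pos']+T@np.array(q) for q in ([sx*.0435,-.0095,z],[sx*.0435,.0095,z],[sx*.0585,.0095,z],[sx*.0585,-.0095,z])]
    cv2.polylines(a,[np.int32([(proj(cam,q)-[180,170])*2.8 for q in Q])],True,col)
    cv2.polylines(b,[np.int32([(proj(c2,q)-[250,130])*4 for q in Q])],True,col)
cv2.imwrite('pics/w4o.png',a);cv2.imwrite('pics/s3o.png',b)
E
```

```text
(no output)
```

View pics/w4o.png

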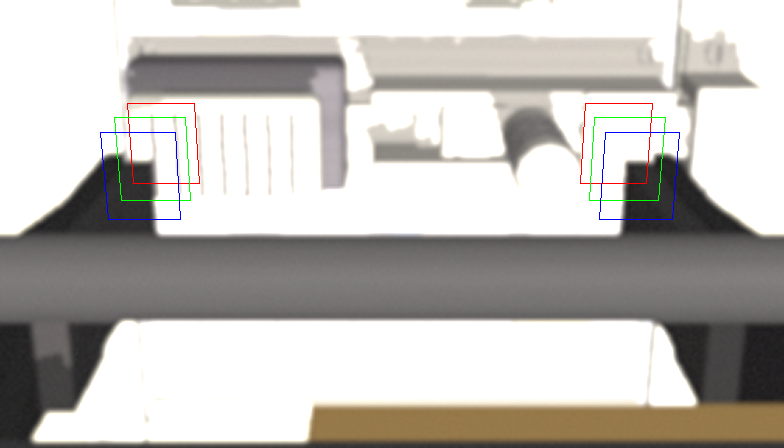

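View pics/s3o.png

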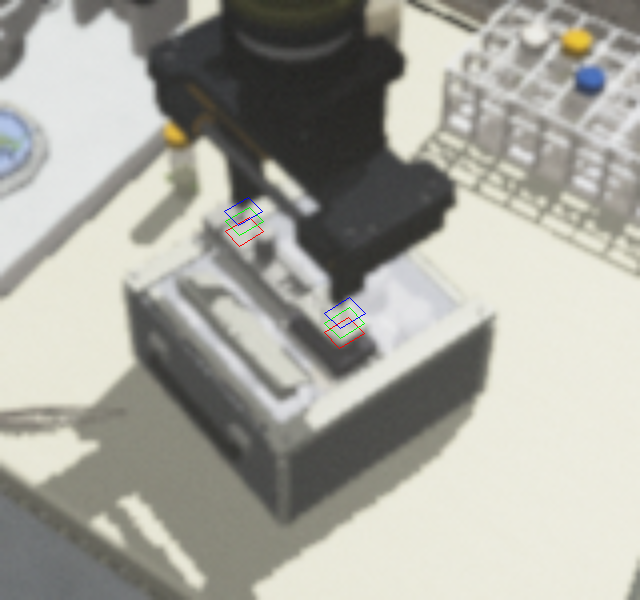

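```bash
python3 - <<'E'
from plant import *
from h import *
R=down(np.radians(74)); p=[.4965,.0751]
move_straight(p+[.165],R,max_speed=.15)
def tk(n):
    s=state();im=snapshot('wrist');cv2.imwrite(f'pics/{n}.png',im[:,:,::-1])
    np.save(n+'.npy',np.r_[s['eef_pos'],s['ee_rot']])
    im=snapshot('scene');cv2.imwrite(f'pics/{n}s.png',cv2.resize(im[130:280,250:410,::-1],None,fx=4,fy=4))
    print(s['clock'],s['gripper_width'],s['eef_pos'])
tk('w5');grab();tk('w6')
c2=camera_params('scene')
s=state();T=Rn.from_rotvec(s['ee_rot']).as_matrix();cam=wristcam(camera_params('wrist'),s)
b=cv2.imread('pics/w6s.png');a=cv2.imread('pics/w6.png')
for z,col in ((0,(0,0,255)),(-.01,(0,255,0)),(-.02,(255,0,0))):
    Q=[s['eef_pos']+T@np.array(q) for q in ([-.015,-.0095,z],[.015,-.0095,z],[.015,.0095,z],[-.015,.0095,z])]
    cv2.polylines(a,[np.int32([proj(cam,q) for q in Q])],True,col)
    cv2.polylines(b,[np.int32([(proj(c2,q)-[250,130])*4 for q in Q])],True,col)
cv2.imwrite('pics/w6o.png',cv2.resize(a[130:330,200:440],None,fx=3,fy=3));cv2.imwrite('pics/w6so.png',b)
E
```

```text
8.675 0.0871601863729296 [0.49652633 0.07523505 0.16488846]
10.3 0.0008952180566917126 [0.49649249 0.07510459 0.16499782]
```

View pics/w6o.png

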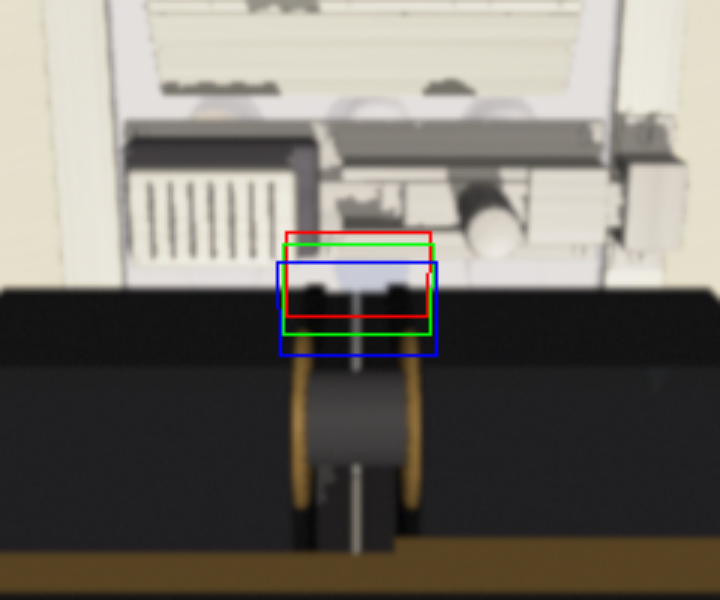

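View pics/w6so.png

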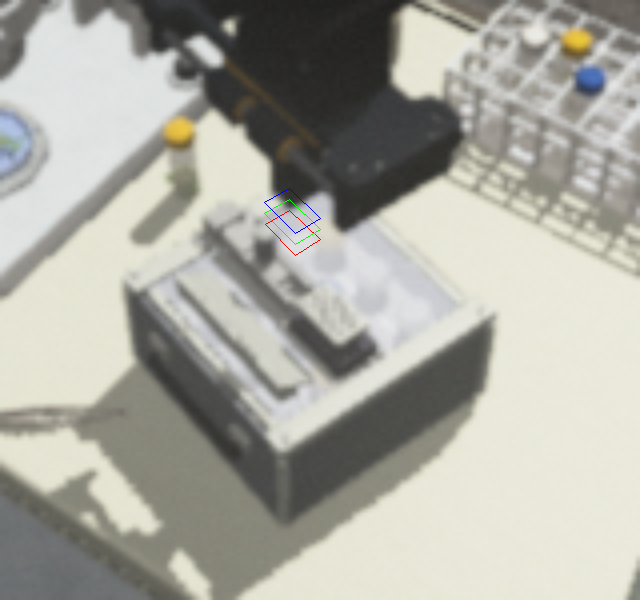

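```bash
python3 - <<'E'
from plant import *
from h import *
R=down(np.radians(74)); p=[.4965,.0751]
open_jaws()
move_straight(p+[.118],R,max_speed=.15,f_stop=12)
z=.118
while z>.08:
    z-=.004
    r=move_straight(p+[z],R,max_speed=.08,f_stop=9)
    s=state();print(r,round(s['clock'],2),s['eef_pos'].round(4),s['wrist_force'].round(2))
    if r or s['wrist_force'][2]>3.5: break
im=snapshot('wrist');cv2.imwrite('pics/w7.png',im[:,:,::-1])
im=snapshot('scene');cv2.imwrite('pics/s7.png',cv2.resize(im[130:280,250:410,::-1],None,fx=4,fy=4))
E
```

```text
False 12.63 [0.4969 0.0753 0.1146] [ 0.58 -0.08 -0.33]
False 12.88 [0.4963 0.0751 0.1099] [-0.03 -0.25 -0.54]
False 13.13 [0.4962 0.075  0.1057] [-0.45  0.16  0.48]
False 13.38 [0.4963 0.075  0.1017] [-0.95 -0.37  0.28]
False 13.63 [0.4962 0.075  0.0977] [-0.32 -0.23 -0.07]
False 13.88 [0.4963 0.0751 0.0937] [-0.2  -0.44 -0.36]
False 14.13 [0.4962 0.075  0.0897] [-0.02 -0.16 -0.52]
False 14.38 [0.4971 0.0752 0.0865] [0.33 0.24 4.28]
```

View pics/w7.png

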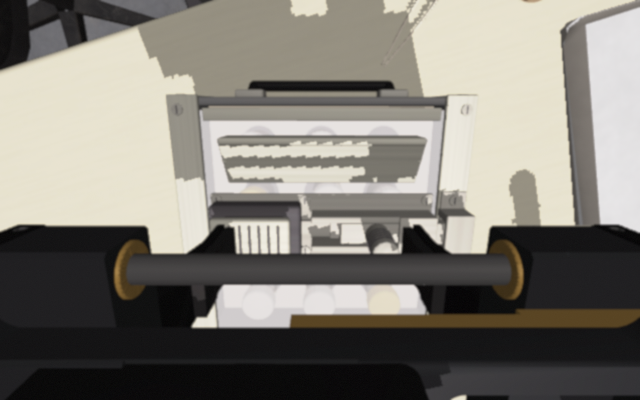

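View pics/s7.png

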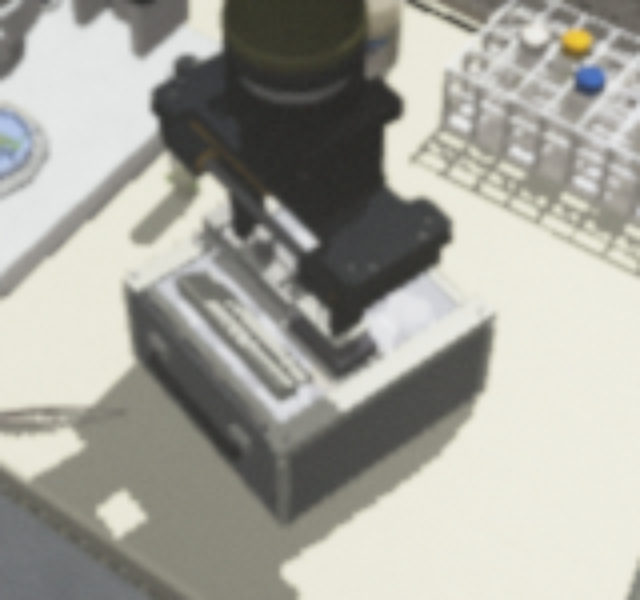

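```bash
python3 - <<'E'
from plant import *
from h import *
R=down(np.radians(74)); p=[.4965,.0751]
for z in (.084,.0825,.081,.080):
    r=move_straight(p+[z],R,max_speed=.06,f_stop=8)
    f=[];e=[]
    for _ in range(3):
        hold(.03);s=state();f.append(s['wrist_force']);e.append(s['eef_pos'])
    print(r,round(s['clock'],2),np.mean(e,0).round(4),np.mean(f,0).round(2))
    if r: break
E
```

```text
False 14.83 [0.4971 0.0752 0.0844] [ 0.36 -0.2   5.12]
False 15.18 [0.4971 0.0752 0.083 ] [ 0.19 -0.32  5.5 ]
False 15.53 [0.4971 0.0752 0.0816] [-0.03  0.37  5.98]
False 15.88 [0.4971 0.0752 0.0807] [-0.67  0.28  6.61]
```

```bash
python3 - <<'E'
from plant import *
from h import *
grab()
for _ in range(3):
    hold(.03);s=state();print(round(s['clock'],2),s['eef_pos'].round(4),s['wrist_force'].round(2),s['gripper_width'])
im=snapshot('wrist');cv2.imwrite('pics/w8.png',im[:,:,::-1])
im=snapshot('scene');cv2.imwrite('pics/s8.png',cv2.resize(im[130:280,250:410,::-1],None,fx=4,fy=4))
E
```

```text
17.1 [0.4995 0.0836 0.0805] [ 8.82 15.88 -5.63] 0.013420948543638523
17.13 [0.4995 0.0836 0.0805] [ 9.14 15.46 -6.42] 0.012893907441514592
17.17 [0.4995 0.0836 0.0805] [ 6.86 16.71 -6.19] 0.013437103733816673
```

View pics/w8.png

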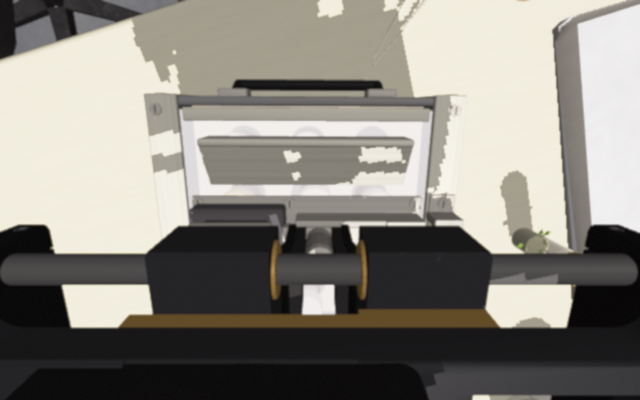

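View pics/s8.png

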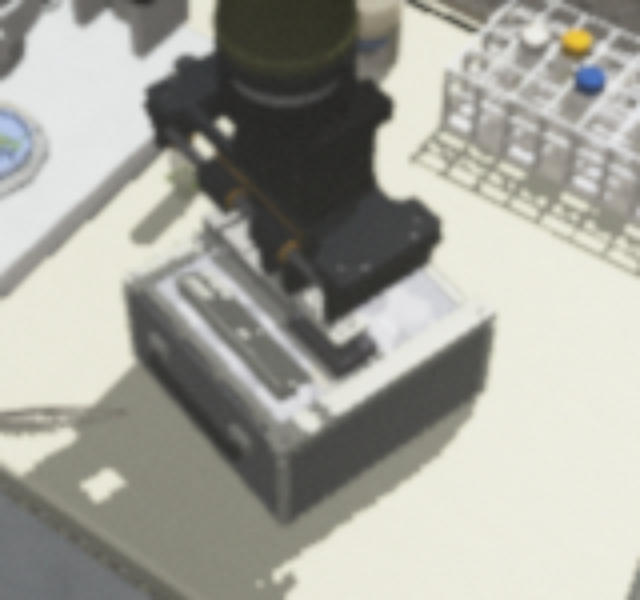

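```bash
python3 - <<'E'
from plant import *
from h import *
R=down(np.radians(74)); p=[.4995,.0836]
r=move_straight(p+[.0935],R,max_speed=.05,f_stop=60)
s=state();print(r,s['eef_pos'].round(4),s['wrist_force'].round(2),s['gripper_width'])
open_jaws()
s=state();print(s['eef_pos'].round(4),s['wrist_force'].round(2),s['gripper_width'])
move_straight(p+[.16],R,max_speed=.15)
# view
c=np.array(p)
s=state();im=snapshot('wrist');cv2.imwrite('pics/w9.png',im[:,:,::-1])
np.save('w9.npy',np.r_[s['eef_pos'],s['ee_rot']]);print(s['clock'],s['eef_pos'])
cv2.imwrite('pics/w9c.png',cv2.resize(im[60:260,190:450,::-1],None,fx=3,fy=3,interpolation=cv2.INTER_CUBIC))
im=snapshot('scene');cv2.imwrite('pics/s9.png',cv2.resize(im[130:280,250:410,::-1],None,fx=4,fy=4))
E
```

```text
False [0.4954 0.0842 0.0867] [ 10.27   4.45 -35.66] 0.012710965580387213
[0.4995 0.0836 0.0935] [ 0.36  1.12 -0.17] 0.08708871405637313
19.7 [0.49910156 0.0836241  0.15943304]
```

View pics/w9c.png

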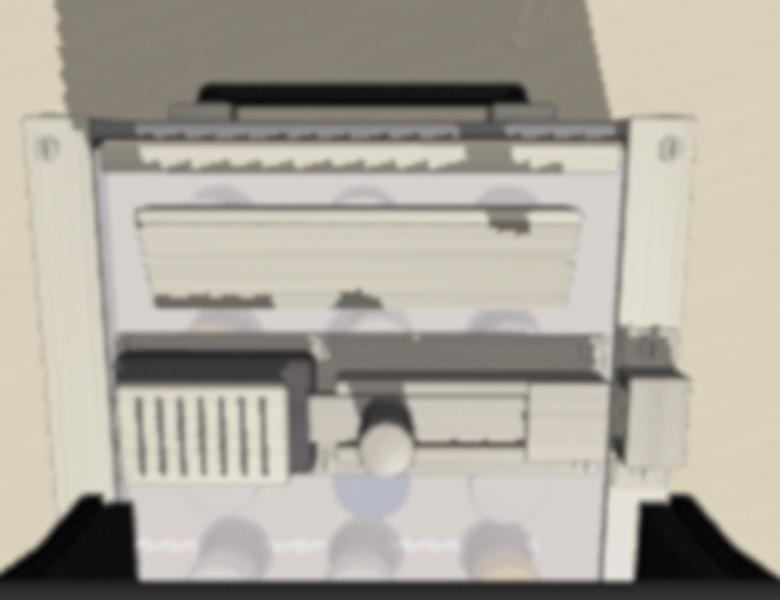

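View pics/s9.png

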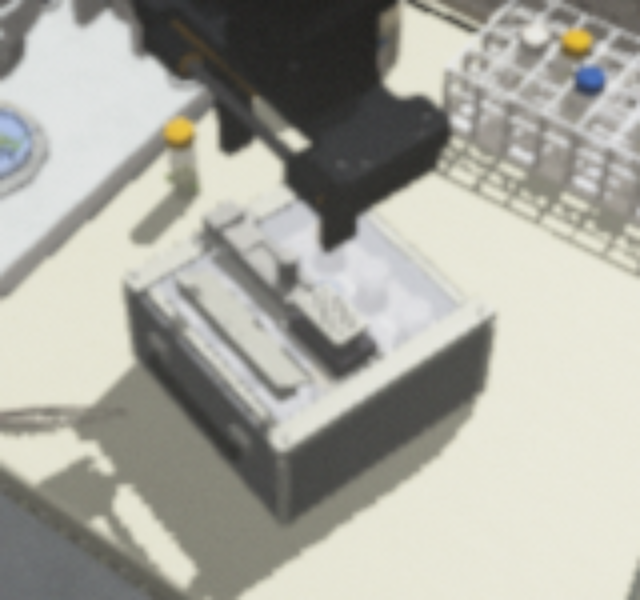

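```bash
python3 - <<'E'
from plant import *
from h import *
a=np.load('w9.npy');cam=wristcam(camera_params('wrist'),dict(eef_pos=a[:3],ee_rot=a[3:]))
f=lambda x,y:(190+x/3,60+y/3)
pl=[at_z(cam,f(*p),.124) for p in [(118,388),(290,388),(288,481),(125,483)]]
for i in range(4): print(np.linalg.norm(pl[(i+1)%4]-pl[i]).round(4))
c=np.mean(pl,0);k=at_z(cam,f(385,448),.136);v=np.array([np.cos(np.radians(74)),np.sin(np.radians(74))])
print(c,k,(k-c)[:2]@v)
l=[at_z(cam,f(*p),.11) for p in [(136,209),(582,209)]];print(l,np.linalg.norm(l[0]-l[1]),np.mean(l,0))
rl=[at_z(cam,f(*p),.097) for p in [(25,118),(693,118)]];print(rl,np.linalg.norm(rl[0]-rl[1]))
E
```

```text
0.0416
0.0238
0.0405
0.0243
[0.48666185 0.04070812 0.124     ] [0.49823942 0.08321331 0.136     ] 0.044049826768018795
[array([0.43039442, 0.03919725, 0.11      ]), array([0.46045589, 0.14412599, 0.11      ])] 0.1091500453201847 [0.44542516 0.09166162 0.11      ]
[array([0.40133475, 0.01657072, 0.097     ]), array([0.44768402, 0.17825586, 0.097     ])] 0.16819732395025175
```

```bash
python3 - <<'E'
from plant import *
from h import *
R=down(np.radians(74)); L=np.array([.4455,.0917]);u=np.array([np.cos(np.radians(-16)),np.sin(np.radians(-16))])
S=L-.0195*u; z=.063
print(inverse_kinematics([*S,z],R) is not None)
move_straight([*S,.16],R,max_speed=.15)
grab()
print(move_straight([*S,.075],R,max_speed=.12,f_stop=12),move_straight([*S,z],R,max_speed=.06,f_stop=6))
s=state();print(s['clock'],s['eef_pos'],s['wrist_force'],s['gripper_width'])
im=snapshot('wrist');cv2.imwrite('pics/w10.png',im[:,:,::-1])
im=snapshot('scene');cv2.imwrite('pics/s10.png',cv2.resize(im[130:280,250:410,::-1],None,fx=4,fy=4))
E
```

```text
True
False False
23.175 [0.42644611 0.09692908 0.06268045] [-0.35607328 -0.6047978   0.03963068] -0.00013466059436595542
```

View pics/w10.png

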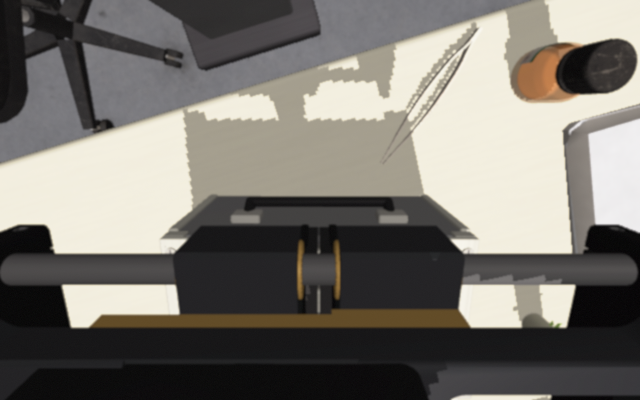

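View pics/s10.png

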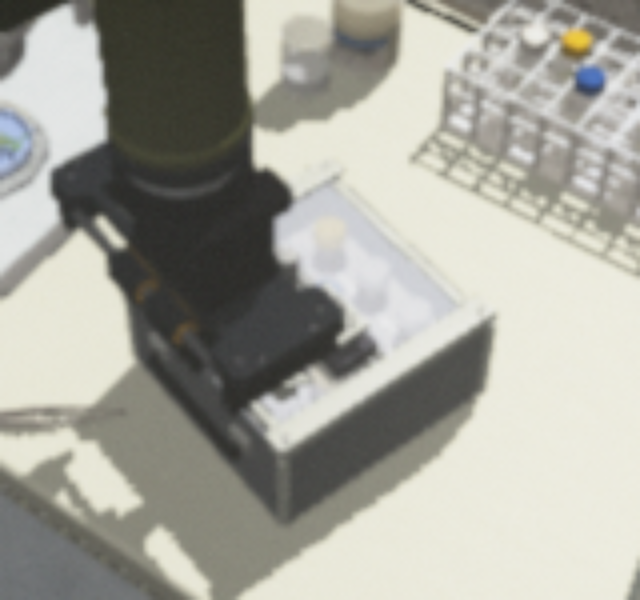

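```bash
python3 - <<'E'
from plant import *
from h import *
R=down(np.radians(74)); L=np.array([.4455,.0917]);u=np.array([np.cos(np.radians(-16)),np.sin(np.radians(-16))])
z=.063
for d,sp in ((-.004,.06),(.03,.08),(.06,.1),(.0745,.05)):
    r=move_straight([*(L+d*u),z],R,max_speed=sp,f_stop=14)
    s=state();print(d,r,round(s['clock'],2),((s['eef_pos'][:2]-L)@u).round(4),s['eef_pos'].round(4),s['wrist_force'].round(2), (s['wrist_force'][:2]@u).round(2))
    if r: break
im=snapshot('scene');cv2.imwrite('pics/s11.png',cv2.resize(im[130:280,250:410,::-1],None,fx=4,fy=4))
E
```

```text
-0.004 False 23.68 -0.0033 [0.4423 0.0924 0.0631] [ 0.16 -0.22 -0.25] 0.22
0.03 False 24.26 0.0303 [0.4746 0.0832 0.063 ] [-0.42  0.11  0.85] -0.43
0.06 False 24.71 0.0601 [0.5032 0.075  0.063 ] [0.12 0.39 0.11] 0.01
0.0745 True 25.01 0.0684 [0.5112 0.0728 0.0622] [ 0.33 -0.74 -0.05] 0.52
```

View pics/s11.png

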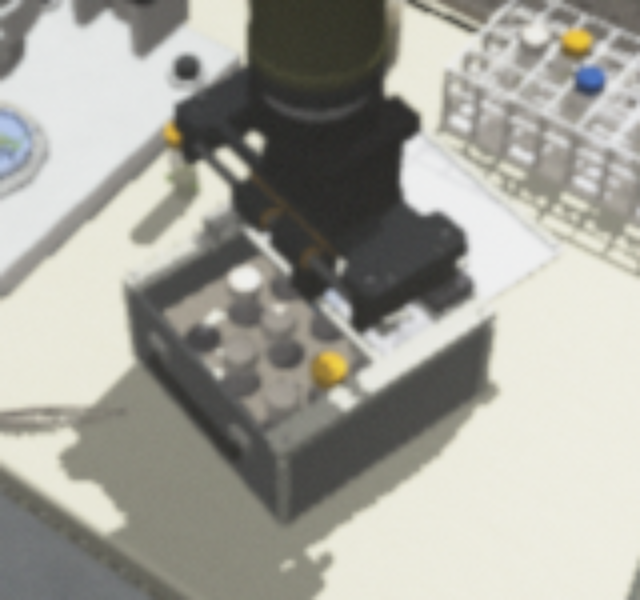

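```bash
python3 - <<'E'
from plant import *
from h import *
R=down(np.radians(74)); L=np.array([.4455,.0917]);u=np.array([np.cos(np.radians(-16)),np.sin(np.radians(-16))])
z=.063
r=move_straight([*(L+.0775*u),z],R,max_speed=.02,f_stop=14)
s=state();print(r,round(s['clock'],2),((s['eef_pos'][:2]-L)@u).round(4),s['wrist_force'].round(2), (s['wrist_force'][:2]@u).round(2))
hold(.1);s=state();print(((s['eef_pos'][:2]-L)@u).round(4),s['wrist_force'].round(2))
move_straight([*(L+.045*u),z],R,max_speed=.08,f_stop=14)
move_straight([*(L+.045*u),.2],R,max_speed=.2)
move_straight([*(L+.03*u),.26],R,max_speed=.2)
open_jaws()
s=state();im=snapshot('wrist');cv2.imwrite('pics/w12.png',im[:,:,::-1])
np.save('w12.npy',np.r_[s['eef_pos'],s['ee_rot']]);print(s['clock'],s['eef_pos'])
cv2.imwrite('pics/w12c.png',cv2.resize(im[60:260,190:450,::-1],None,fx=3,fy=3,interpolation=cv2.INTER_CUBIC))
im=snapshot('scene');cv2.imwrite('pics/s12.png',cv2.resize(im[130:280,250:410,::-1],None,fx=4,fy=4))
for n in ('catch','knob','ledge'):
    print(n,[(d['xyz'],round(d['confidence'],2)) for d in look_for('wrist',n)[:2]])
E
```

```text
True 25.41 0.0679 [ 0.53 -0.64 -0.27] 0.68
0.0677 [-0.09  0.05 -0.1 ]
28.75 [0.47433662 0.08341825 0.25999709]
catch []
knob []
ledge [([0.5557, 0.0528, 0.0893], 0.63), ([0.3697, 0.2044, 0.0081], 0.5)]
```

View pics/w12.png

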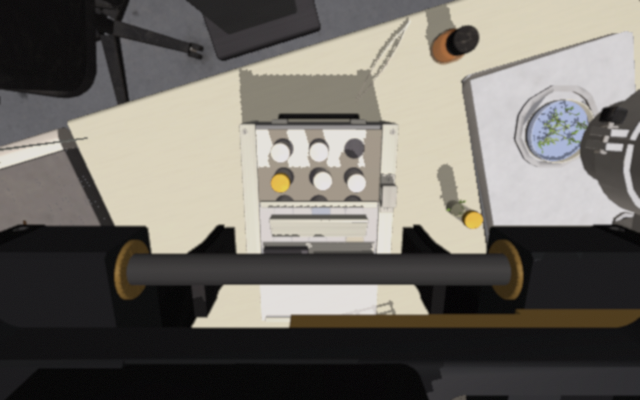

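View pics/w12c.png

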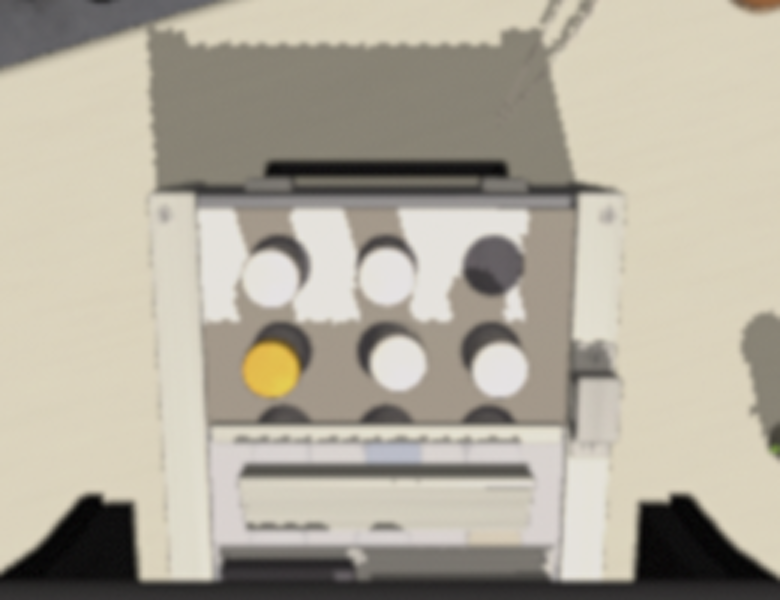

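View pics/s12.png

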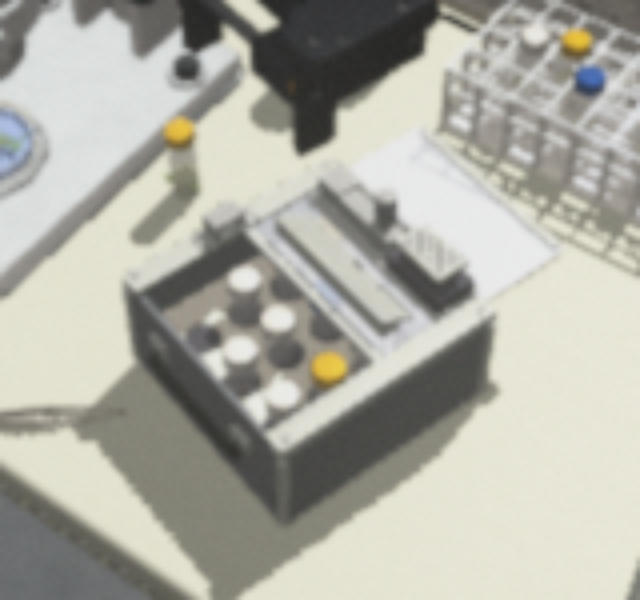

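```bash
python3 - <<'E'
from plant import *
from h import *
a=np.load('w12.npy');cam=wristcam(camera_params('wrist'),dict(eef_pos=a[:3],ee_rot=a[3:]))
L=np.array([.4455,.0917]);u=np.array([np.cos(np.radians(-16)),np.sin(np.radians(-16))])
f=lambda x,y:(190+x/3,60+y/3)
l=[at_z(cam,f(*p),.11) for p in [(240,478),(533,478)]];m=np.mean(l,0);print(l,np.linalg.norm(l[0]-l[1]),(m[:2]-L)@u)
rl=[at_z(cam,f(*p),.097) for p in [(150,193),(622,193)]];print(rl)
# look at catch/knob: shift forward
R=down(np.radians(74))
T=L+.13*u
move_straight([*T,.30],R,max_speed=.25)
s=state();im=snapshot('wrist');cv2.imwrite('pics/w13.png',im[:,:,::-1])
np.save('w13.npy',np.r_[s['eef_pos'],s['ee_rot']]);print(s['clock'])
cv2.imwrite('pics/w13c.png',cv2.resize(im[60:260,190:450,::-1],None,fx=3,fy=3,interpolation=cv2.INTER_CUBIC))
E
```

```text
[array([0.50782228, 0.01729175, 0.11      ]), array([0.53756042, 0.12120589, 0.11      ])] 0.10808563704590328 0.08038947462076038
[array([0.40114649, 0.01663554, 0.097     ]), array([0.44736357, 0.17782772, 0.097     ])]
29.5833
```

View pics/w13c.png

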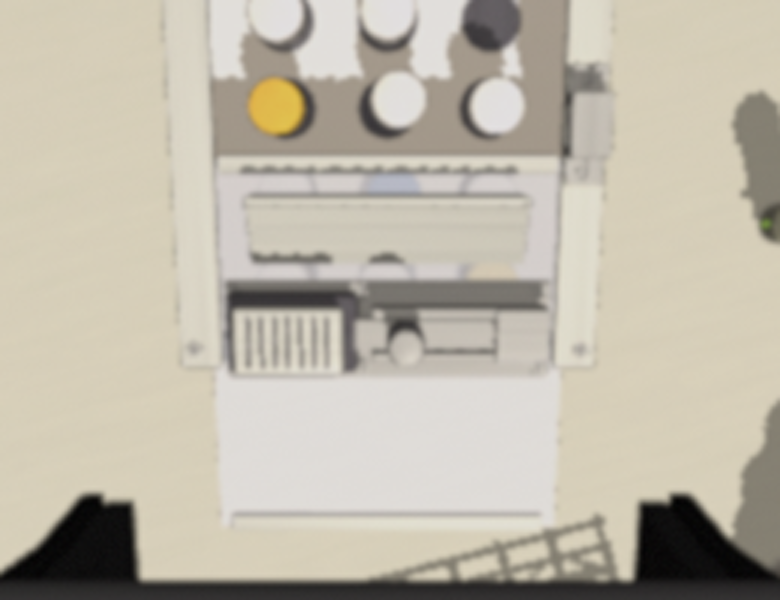

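```bash
python3 - <<'E'
from plant import *
from h import *
c2=camera_params('scene');u=np.array([np.cos(np.radians(-16)),np.sin(np.radians(-16)),0]);v=np.array([-u[1],u[0],0])
s0=cv2.imread('pics/scene0.png');im=snapshot('scene')[:,:,::-1].copy()
out=[]
for I,off in ((s0,0),(im,.0802)):
    c=np.array([.4865,.0403,.124])+off*u
    o=proj(c2,c)
    M=np.float32([[8,0,-8*o[0]+190],[0,8,-8*o[1]+190]])
    w=cv2.warpAffine(I,M,(380,380),flags=cv2.INTER_CUBIC)
    for z,col in ((0,(0,0,255)),(-.008,(255,0,0))):
        Q=[c+a*.013*u+b*.021*v+[0,0,z] for a,b in ((-1,-1),(-1,1),(1,1),(1,-1))]
        cv2.polylines(w,[np.int32([M@np.r_[proj(c2,q),1] for q in Q])],True,col)
    out.append(w)
cv2.imwrite('pics/cmp.png',np.hstack(out))
snapshot('top')
for n in ('vial_near','amber_bottle'): print(n,[(d['xyz'],round(d['confidence'],2)) for d in look_for('top',n)[:2]])
print(state()['clock'])
E
```

```text
vial_near [([0.3788, 0.2704, 0.0609], 0.24)]
amber_bottle [([0.3786, 0.2683, 0.0631], 0.55)]
29.8333
```

View pics/cmp.png

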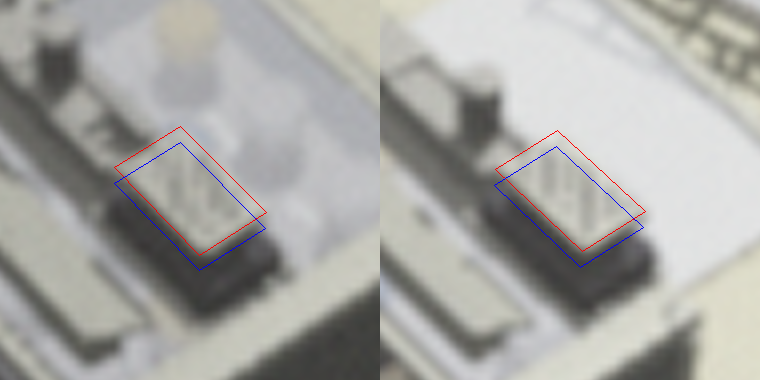

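```bash
python3 - <<'E'
from plant import *
s=state();print(s['clock'],s['joint_velocities'].round(3),s['wrist_force'].round(1))
sign_off()
E
```

```text
29.8333 [ 0.001  0.001  0.004 -0.008  0.    -0.     0.001] [ 0.2 -0.2  0.7]
the job is handed in; nothing more can be done
```

The case is unbolted and its cover is pushed fully open. I handed the job in at about 29.8 s of the 51 s allowed; no verdict is reported.

**What I did:**
- **Bolt:** With the jaws open across catch and knob, I pressed the catch about 6 mm down (6.6 N at the wrist). Closing the jaws then drew the bolt back.
- **Release:** I raised the fingers off the catch, opened the jaws, and the catch came up again.
- **Cover:** With the jaws closed, I pushed the ledge in the +x direction. The arm stopped on its 14 N force limit twice, which I took as the cover's stop.

**Last checks:**
- **Bolt:** The knob is about 44 mm from the catch centre, which puts the bolt about 24–25 mm back.
- **Catch:** Its outline in the scene picture matches the "up" height of 124 mm, as at the start.
- **Cover:** The ledge has moved 80.4 mm.
- **Contact:** The gripper was clear of everything and the wrist force was near zero.
- **Bystanders:** The amber bottle is within 3 mm of its first detected position. The vial and forceps look unmoved, but only by eye in the pictures. The last network search for the vial returned the bottle instead, at low confidence.

**What disagreed or went differently:**
- **Tool length:** The real fingertips end about 37 mm short of the stated tool point. I saw this in the pictures and confirmed it by touching the catch. The first press met nothing, and I corrected all heights afterwards.
- **Closing the jaws:** The arm was pulled about 8.5 mm sideways, and the jaws ended up gripping the knob. By then the pressing finger had slid off the catch plate. I infer that the catch was held until the bolt was fully back, because it cannot move otherwise, but I did not measure the catch force during that moment.
- **Raising off the knob:** The wrist force reached about 37 N, well under the 120 N limit.

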